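# Screw down the rice-mould press with its turning bar

### The job

Take the red-gripped steel bar from its wooden rest and use it to turn the press's brass collar clockwise (seen from above) until the pad clamps the wooden mould's lid tight, that is until the collar comes up against its stop. Work in short swings of about a sixth of a turn, drawing the bar right out of the collar after each swing to move it on to the next handy hole; turn the collar only with the bar, not with the gripper. When it is tight, lay the bar back in its rest, and leave the mould and the crockery where they stand.

Things in the scene. Friction and masses are not known exactly. Their poses are not given: they have to be found in the camera images.
- press: Steel bench press, fixed on a white plastic board 15 mm thick. Origin: on the screw axis, at the underside of the base plate (on the board, height 15 mm); z up. Base plate 200 (x) x 260 (y) x 15 mm; two columns 22 mm thick at y = +/-105 mm; a grey bridge 50 mm wide (x) and 250 mm long (y) joins them, top 130 mm above the origin (column nuts on it reach 136 mm). The space above the bridge is open all round except for the collar on the axis.
- collar (a joint): Turn of the brass collar in rad, growing clockwise as seen from above; starts between 0 and 0.5. The collar, its spindle and the pad sink 2.4 mm per rad. The pad's rubber face meets the mould's lid at about 2.2; tight from 2.35; hard stop at 2.6. It turns stiffly (about 0.5 N m, hardly more as the springy rubber pad is squeezed, then dead at the stop), and stays where it is left.
- collar_mid (a point): Centre of the brass collar, on the screw axis at the height of the holes; turns and sinks with the collar. Collar 92 mm diameter, from 35 mm below to 18 mm above this point (spindle end to 26 mm above). Six level radial holes 60 degrees apart, each 18 mm square and 28 mm deep (from radius 46 mm in to radius 18 mm); a black stripe on the collar's top stands over each hole; this frame's x axis points straight out of one of them, z up.
- bar_mid (a point): Middle of the loose steel turning bar, 200 mm long along its x axis, 12 mm diameter, both ends alike (0.15 to 0.3 kg). A red square grip 16 x 16 mm, 50 mm long, surrounds the middle. It starts lying level in the rest.
- rest: Fixed dark wood rest for the bar, on the white board. Origin: centre of its underside; z up. Base 150 (x) x 60 (y) x 8 mm with two upright V saddles, each 10 mm thick, at x = +/-55 mm, the V opening upward, mouth about 37 mm wide, V tips 59 mm above the origin. The bar lies in both along the rest's x axis, its middle 46 mm above the origin.
- mould: Closed wooden rice mould with a lid, 130 x 110 x 55 mm, standing loose on the press's base under the pad. Origin: centre of its underside. Not to be handled.
- bowl: Small blue bowl, 110 mm across, 50 mm high, origin at its underside. Bystander.
- shaker: Steel shaker, 52 mm across, 95 mm high, origin at its underside. Bystander.
- mug: White mug, 76 mm across, 80 mm high, origin at its underside. Bystander.
Things that resemble listed ones, but are neither listed nor needed, are in the scene too. Of the things shaped like the part that bears bar_mid, the bare steel one is meant.

How it is judged:
By the outcome, as a careful person would: the job done as asked, in the order asked, and still so for the second after the job is handed in, with the robot touching nothing.
It also fails if it takes over 72 s, if anything falls off the work surface, if the arm or the gripper's body presses on something with over 40 N, if the wrist force passes 120 N, or if a joint passes its speed limit or range.

### The arm

A 6-joint arm with a two-finger parallel gripper is mounted at the origin on the work surface. World frame = base frame: x ahead of the robot, y to its left, z up, the work surface at z = 0. Lengths are in m, angles in rad, forces in N, time in s.
With the tool pointing down it reaches from about 0.35 to 0.975 m from the base axis. Payload 4.9 kg.
Tool frame: the origin (TCP) lies at the very end of the fingers, on their centre line; the grasp point (between the pads) lies 19 mm behind it; z points along the fingers, x is the direction in which the jaws open and shut, and the axes are right-handed (so a half turn about z gives the same grasp; the last joint's range is limited). The gripper opens to 85 mm and grips with 20 to 120 N. Pads are 22 mm wide; open, the fingers measure 114 mm over their backs; the gripper's body (76 mm by 85 mm) begins 54 mm behind the grasp point. The pads swing forward as they close: fully open they stand 13 mm farther back than shut.
Start: joints at [-1.431, 0.053, 1.613, -0, 1.476, -0.119], TCP at [0.16, -0.604, 0.231] pointing down, gripper open.
Joint ranges: [-3.01, 3.01], [-1.01, 2.22], [0.06, 2.58], [-1.02, 4.17], [0.09, 2.62], [-3.14, 3.14]. Speed limits (rad/s): [2.57, 2.57, 3.14, 3.14, 3.14, 3.14].

### API

Orientations are given as a unit quaternion [w, x, y, z].
In Python, from plant import manip, imaging gives the robot as it stands.
- The arm moves only by the shell command python3 -m pendant 'ROWS'. ROWS is JSON, a list that holds one entry, the list of rows, each a list of 7 numbers: the turn, a rotation vector about the world's x, y, z in units of pi rad (1.0 is pi rad), then the shift along the world's x, y, z in units of 250 mm (1.0 is 250 mm), then the opening, from 0 (shut) to 1 (fully open). In form: [[[ax, ay, az, tx, ty, tz, claw], ...]]. A call has 1 to 20 rows; each row shifts and turns the commanded pose from where the row before left it; what a row does not reach is not made up. A row lasts 1/8 s, in which the tool goes at most 62.5 mm and 10.7 degrees, less where a joint would pass 70% of its speed; a pose out of reach is approached as far as the arm can. A call with a number of a shift or a turn outside -1 to 1 is refused whole. A call with a gripper value outside its range is refused whole. The fingers move at their own pace and stop on an object; the grip force is fixed at half the most. Time passes only in rows, so rows that do not move let the fingers close. It gives the time, the measured TCP pose, the force and the opening at its end, in the units of the state.
- manip.state(): the state, without advancing time (a new reading comes with each control period).
- imaging.grab_frame(name): name is "scene" or "top" or "wrist"; returns a dict with "frame" (420x560x3 uint8, blue, green, red), "mtx" (3x3 intrinsics, pixels), "world_to_cam" (4x4, takes a point from world to camera coordinates). Camera axes: x right, y down, z forward; pixel columns grow to the right and rows downward; lengths in m; the calibration is good to about 2 mm. A picture is of the moment at which its call begins. There is no depth.
- manip.job_done(): hands the job in, once; it reports no verdict.
The state is a dict: "time": time; "joint_pos": joint angles; "joint_vel": joint speeds; "joint_efforts": joint torques, N m; "tool_pos": TCP position; "tool_rot": TCP orientation; "contact_force": force on the tool from outside, world axes, zero at the start; "ft_torque": the same for the moment, N m; "gripper_width": opening from 0.0 (shut) to 1.0 (fully open).
Only numpy, scipy, OpenCV 4.12 (cv2) and the standard library are available. Lean on these libraries where they do the work, as an engineer would, in place of code of your own. Each camera call takes 0.05 s, during which the arm holds its last target. There are 200 camera calls.

## Working session

There is one attempt and no reset: what is moved stays moved. The work goes in short steps, Python scripts to look and compute and a shell command to move; the robot and the scene stay as the last step left them, time stands still between calls to the robot, and variables do not carry over. Pictures are saved under pics/ and viewed, about 8 in all and at most 12, crops included, and the job is handed in when it is done.

```bash
ls; mkdir -p pics; python3 - <<'E'
from plant import manip, imaging
import cv2,numpy as np
s=manip.state();print(s)
for n in("scene","top"):
    d=imaging.grab_frame(n);cv2.imwrite(f"pics/{n}0.png",d["frame"]);np.savez(f"pics/{n}0.npz",**d)
    print(n,d["mtx"].round(1).tolist(),d["world_to_cam"].round(3).tolist())
a=cv2.imread("pics/scene0.png");b=cv2.imread("pics/top0.png")
E
```

```text
pics
{'time': 0.0, 'joint_pos': array([-1.43102234e+00,  5.33669034e-02,  1.61430334e+00, -6.66355194e-06,
        1.47597937e+00, -1.19001908e-01]), 'joint_vel': array([ 1.11279383e-03,  2.28834104e-04,  1.31916121e-03, -7.08964401e-04,
        5.73435329e-05,  4.83027039e-05]), 'joint_efforts': array([-5.10326718e-04, -3.93686235e+01, -3.70174706e+01, -1.32787613e-04,
        7.07163315e-03, -8.78180089e-06]), 'tool_pos': array([ 0.15984609, -0.60357067,  0.2300512 ]), 'tool_rot': array([-7.17284384e-04,  7.92431915e-01, -6.09959508e-01, -7.37080485e-04]), 'contact_force': array([-0.81083602, -0.69974968,  0.06760148]), 'ft_torque': array([-0.03558226, -0.03750593, -0.01744582]), 'gripper_width': 1.0003643625080636}
scene [[473.0, 0.0, 279.4], [0.0, 473.0, 216.2], [0.0, 0.0, 1.0]] [[-0.3, 0.954, -0.013, 0.144], [0.563, 0.167, -0.809, -0.168], [-0.77, -0.25, -0.587, 1.631], [0.0, 0.0, 0.0, 1.0]]
top [[495.9, 0.0, 277.1], [0.0, 495.9, 205.9], [0.0, 0.0, 1.0]] [[-0.012, -1.0, 0.009, 0.004], [-0.987, 0.011, -0.157, 0.49], [0.157, -0.011, -0.987, 1.36], [0.0, 0.0, 0.0, 1.0]]
```

View pics/top0.png

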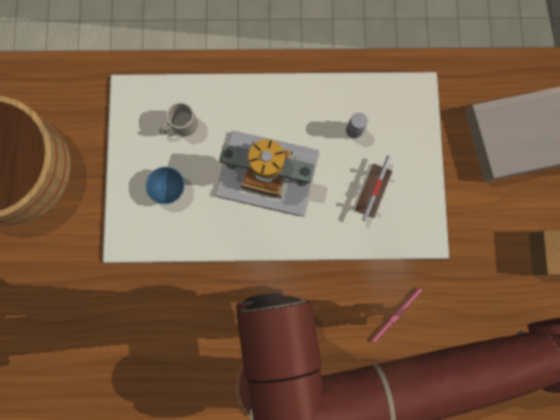

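View pics/scene0.png

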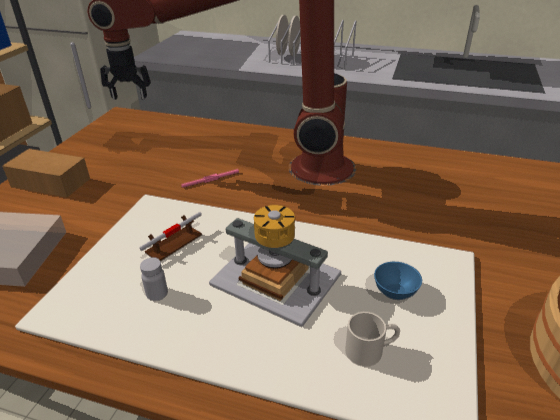

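Top view: the bare steel bar with red grip lies in the rest at about (377,187). The look-alike is a pink bar on the table at (397,314), which is not wanted. Collar at (267,157), shaker (357,125), mug (181,120), bowl (165,185). I'll measure by masks and check in one close crop.

```bash
cat > h.py <<'E'
from plant import manip, imaging
import cv2,numpy as np
def grab(n,save=None):
    d=imaging.grab_frame(n)
    if save: cv2.imwrite(f"pics/{save}.png",d["frame"]); np.savez(f"pics/{save}.npz",**d)
    return d
def load(s): return dict(np.load(f"pics/{s}.npz"))
def proj(d,P):
    P=np.atleast_2d(P);c=P@d["world_to_cam"][:3,:3].T+d["world_to_cam"][:3,3];p=c@d["mtx"].T
    return p[:,:2]/p[:,2:]
def ray(d,uv):
    R=d["world_to_cam"][:3,:3];t=d["world_to_cam"][:3,3]
    v=R.T@np.linalg.solve(d["mtx"],[uv[0],uv[1],1.]);return -R.T@t,v/np.linalg.norm(v)
def plane(d,uv,z):
    o,v=ray(d,uv);return o+v*(z-o[2])/v[2]
def tri(d1,u1,d2,u2):
    o1,v1=ray(d1,u1);o2,v2=ray(d2,u2)
    k=np.linalg.lstsq(np.c_[v1,-v2],o2-o1,rcond=None)[0]
    a,b=o1+k[0]*v1,o2+k[1]*v2;return (a+b)/2,np.linalg.norm(a-b)
def blobs(m,amin=15):
    n,l,s,c=cv2.connectedComponentsWithStats(m.astype(np.uint8)*255)
    return [(s[i,4],c[i].round(1),s[i,:4],l==i) for i in np.argsort(-s[:,4]) if i and s[i,4]>=amin]
def hsv(d): return cv2.cvtColor(d["frame"],cv2.COLOR_BGR2HSV).astype(int)
E
python3 - <<'E'
from h import *
t,s=load("top0"),load("scene0")
for n,d in(("top",t),("scene",s)):
    H=hsv(d);h,S,V=H[...,0],H[...,1],H[...,2]
    red=((h<5)|(h>175))&(S>180)&(V>110)
    yel=(h>15)&(h<30)&(S>150)&(V>120)
    print(n,"red",[(b[0],b[1],b[2]) for b in blobs(red)][:4],"yel",[(b[0],b[1],b[2]) for b in blobs(yel)][:5])
a=cv2.resize(t["frame"][120:230,200:410],None,fx=3.8,fy=3.8,interpolation=cv2.INTER_CUBIC)[:300]
a=cv2.resize(t["frame"][120:220,210:400],(800,421)[::1],interpolation=cv2.INTER_CUBIC)[:, :]
a=cv2.resize(t["frame"][125:220,215:395],(570,300),interpolation=cv2.INTER_CUBIC)
b=cv2.resize(s["frame"][200:300,135:325],(570,300),interpolation=cv2.INTER_CUBIC)
cv2.imwrite("pics/crop1.png",np.vstack([a,b]))
E
```

```text
top red [] yel [(np.int32(757), array([266.6, 157.7]), array([249, 140,  37,  35], dtype=int32))]
scene red [(np.int32(59), array([171.1, 228.6]), array([163, 224,  17,  10], dtype=int32))] yel [(np.int32(647), array([271.1, 221.3]), array([254, 206,  41,  37], dtype=int32)), (np.int32(66), array([275., 207.]), array([268, 205,  15,   6], dtype=int32)), (np.int32(20), array([282.6, 236.2]), array([280, 234,   7,   5], dtype=int32))]
```

View pics/crop1.png

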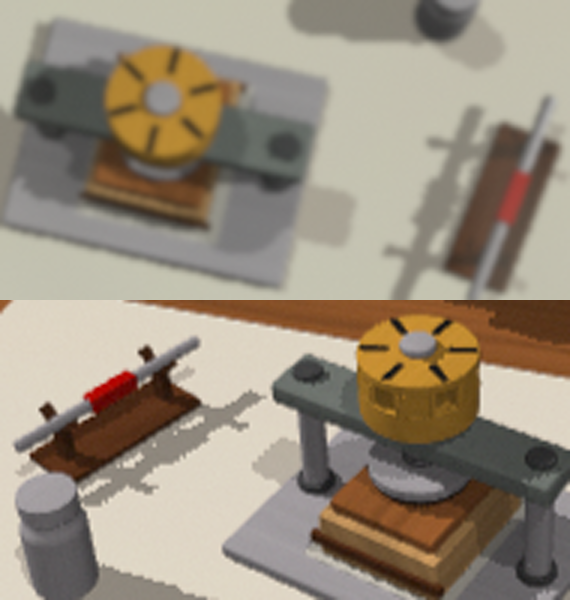

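The crop confirms the choice: bare steel bar with red grip in the wooden rest. The collar shows six stripes. Now positions.

```bash
python3 - <<'E'
from h import *
t,s=load("top0"),load("scene0")
T=lambda x,y:(215+x/3.1667-.33,125+y/3.158-.33); S=lambda x,y:(135+x/3-.33,200+(y-300)/3-.33)
p,e=tri(t,T(163,98),s,S(418,344));print("spindle",p.round(4),e)
H=hsv(t);red=((H[...,0]<8)|(H[...,0]>172))&(H[...,1]>140)&(H[...,2]>90)
bl=blobs(red);print([(b[0],b[1]) for b in bl[:6]])
q=[b[1] for b in bl if abs(b[1][0]-377)<12 and abs(b[1][1]-187)<10][0]
print("grip tri",tri(t,q,s,(171.1,228.6)))
print("grip plane",plane(t,q,.061),plane(s,(171.1,228.6),.061+.004))
# bar axis by bright steel pixels in top (excl. red)
g=plane(t,q,.061)
a=plane(t,T(549,98),.061);b=plane(s,S(198,341),.061);c=plane(s,S(17,446),.061)
print("ends",a,b,c,np.linalg.norm(b-c),"yaw",np.degrees(np.arctan2(*(b-c)[1::-1])),np.degrees(np.arctan2(*(a-g)[1::-1])))
zt=p[2]-.008
for n,d,F,L in(("top",t,T,[(173,57),(203,87),(195,124),(152,138),(125,110),(130,77)]),("scene",s,S,[(400,325),(438,326),(463,350),(439,376),(399,372),(372,348)])):
    c0=plane(d,F(163,98) if n=="top" else F(418,344),p[2])
    for uv in L:
        w=plane(d,F(*uv),zt)-c0;print(n,np.degrees(np.arctan2(w[1],w[0])).round(1),np.hypot(w[0],w[1]).round(4))
# bridge: nuts
for uv in[(42,92),(284,148)]: print("nut",plane(t,T(*uv),.151))
for uv in[(309,370),(541,459)]: print("nut s",plane(s,S(*uv),.151))
print("shaker",plane(s,S(48,490),.11),"mug",plane(t,(181,118),.095))
E
```

```text
spindle [0.5903 0.0255 0.2133] 0.0005483446216465531
[(np.int32(1245), array([483.5, 394.3])), (np.int32(580), array([325.5, 397.2])), (np.int32(533), array([309.4, 343. ])), (np.int32(286), array([531.1, 357. ])), (np.int32(178), array([290.3, 404. ])), (np.int32(115), array([283.8, 364.8]))]
grip tri (array([ 0.53641988, -0.28046834,  0.06719877]), np.float64(0.0009809811015168142))
grip plane [ 0.53743089 -0.28134584  0.061     ] [ 0.5339614  -0.28269162  0.065     ]
ends [ 0.62720828 -0.3171236   0.061     ] [ 0.44315645 -0.23999877  0.061     ] [ 0.62540764 -0.32135494  0.061     ] 0.19958537314014504 yaw 155.94421349954163 -21.728092155518112
top -12.9 0.0368
top -71.2 0.0337
top -127.7 0.0318
top 163.4 0.0318
top 103.7 0.0313
top 53.2 0.0328
scene -141.1 0.0388
scene 174.2 0.0373
scene 112.5 0.0333
scene 45.5 0.0326
scene -12.9 0.0272
scene -83.4 0.0351
nut [0.61286473 0.12701903 0.151     ]
nut [ 0.56302541 -0.07334758  0.151     ]
nut s [ 0.56643616 -0.07467102  0.151     ]
nut s [0.61935    0.12763694 0.151     ]
shaker [ 0.71395378 -0.2313521   0.11      ] mug [0.73174529 0.26274576 0.095     ]
```

```bash
python3 -m pendant '[[[0,0,-0.0152,0.1075,0.092,-0.02,0.7],[0,0,-0.0152,0.1075,0.092,-0.02,0.7],[0,0,-0.0152,0.1075,0.092,-0.02,0.7],[0,0,-0.0152,0.1075,0.092,-0.02,0.7],[0,0,-0.0152,0.1075,0.092,-0.02,0.7],[0,0,-0.0152,0.1075,0.092,-0.02,0.7],[0,0,-0.0152,0.1075,0.092,-0.02,0.7],[0,0,-0.0152,0.1075,0.092,-0.02,0.7],[0,0,-0.0152,0.1075,0.092,-0.02,0.7],[0,0,-0.0152,0.1075,0.092,-0.02,0.7],[0,0,-0.0152,0.1075,0.092,-0.02,0.7],[0,0,-0.0152,0.1075,0.092,-0.02,0.7],[0,0,-0.0152,0.1075,0.092,-0.02,0.7],[0,0,-0.0152,0.1075,0.092,-0.02,0.7],[0,0,0,0,0,0,0.7]]]'
python3 - <<'E'
from h import *
from scipy.spatial.transform import Rotation as R
d=grab("wrist","w1");s=manip.state()
q=s["tool_rot"];M=R.from_quat(np.r_[q[1:],q[0]]).as_matrix();print(s["tool_pos"],M.round(3).tolist(),np.degrees(np.arctan2(M[1,0],M[0,0])))
H=hsv(d);h,S,V=H[...,0],H[...,1],H[...,2]
red=((h<6)|(h>174))&(S>150)&(V>60)
for b in blobs(red,100)[:3]:
    ys,xs=np.nonzero(b[3]);r=cv2.minAreaRect(np.c_[xs,ys].astype(np.float32));bx=cv2.boxPoints(r)
    print(b[0],r);c=plane(d,r[0],.069);print(c);P=[plane(d,x,.069) for x in bx]
    for i in range(4):
        w=P[i]-P[i-1];print(np.linalg.norm(w).round(4),np.degrees(np.arctan2(w[1],w[0])).round(1))
E
```

```text
time: 1.98
tool_pos: [0.5368, -0.2803, 0.1601]
tool_rot: [-0.0, -0.55, 0.835, 0.001]
contact_force: [-0.5, -0.4, 0.3]
gripper_width: 0.702
[ 0.53616485 -0.2813728   0.16044864] [[-0.396, -0.918, -0.002], [-0.918, 0.396, 0.001], [0.0, 0.002, -1.0]] -113.34461752115114
1042 ((283.0, 205.0), (56.0, 18.0), 90.0)
[ 0.54011161 -0.28305964  0.069     ]
0.0489 -23.8
0.0145 -113.3
0.0489 157.3
0.0154 66.7
```

View pics/w1.png

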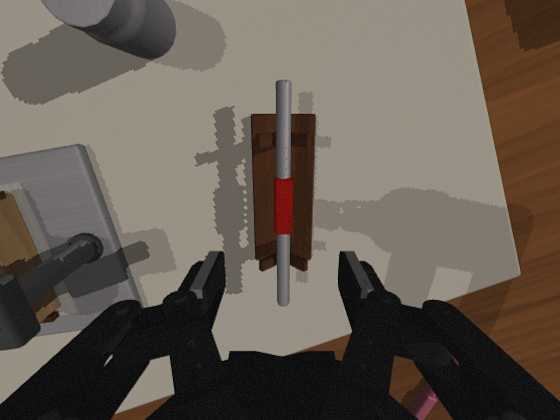

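Wrist view shows the red grip at (283,205), aligned along the image vertical and centred between the jaws. The gripper is aligned. Descend and grip.

```bash
python3 -m pendant '[[[0,0,0,0.008,-0.004,-0.1,0.7],[0,0,0,0.008,-0.004,-0.12,0.7],[0,0,0,0,0,-0.12,0.7],[0,0,0,0,0,-0.1,0.7],[0,0,0,0,0,-0.03,0.7],[0,0,0,0,0,0,0],[0,0,0,0,0,0,0],[0,0,0,0,0,0,0],[0,0,0,0,0,0,0],[0,0,0,0,0,0,0],[0,0,0,0,0,0,0]]]'
```

```text
time: 3.4
tool_pos: [0.5416, -0.2839, 0.0457]
tool_rot: [0.001, -0.549, 0.836, -0.001]
contact_force: [0.7, 5.4, 6.1]
gripper_width: 0.175
```

```bash
python3 -m pendant '[[[0,0,0,0,0,0.06,0],[0,0,0,0,0,0.15,0],[0,0,0,0,0,0.17,0],[0,0,0,0,0,0.17,0],[0,0,0,0,0,0.17,0],[0,0,0.0282,-0.0229,0.0484,0,0],[0,0,0.0282,-0.0229,0.0484,0,0],[0,0,0.0282,-0.0229,0.0484,0,0],[0,0,0.0282,-0.0229,0.0484,0,0],[0,0,0.0282,-0.0229,0.0484,0,0],[0,0,0.0282,-0.0229,0.0484,0,0],[0,0,0.0282,-0.0229,0.0484,0,0],[0,0,0.0282,-0.0229,0.0484,0,0],[0,0,0.0282,-0.0229,0.0484,0,0],[0,0,0.0282,-0.0229,0.0484,0,0],[0,0,0.0282,-0.0229,0.0484,0,0],[0,0,0.0282,-0.0229,0.0484,0,0],[0,0,0.0282,-0.0229,0.0484,0,0],[0,0,0.0282,-0.0229,0.0484,0,0],[0,0,0,0,0,0,0]]]'
python3 - <<'E'
from h import *
d=grab("wrist","w2");print("cam",ray(d,(280,210)))
E
```

```text
time: 5.9
tool_pos: [0.4595, -0.1147, 0.2238]
tool_rot: [0.001, 0.932, -0.362, 0.0]
contact_force: [0.5, -0.3, -2.7]
gripper_width: 0.17
cam (array([ 0.51220762, -0.05723537,  0.3647625 ]), array([-0.21861396, -0.23362635, -0.94743161]))
```

View pics/w2.png

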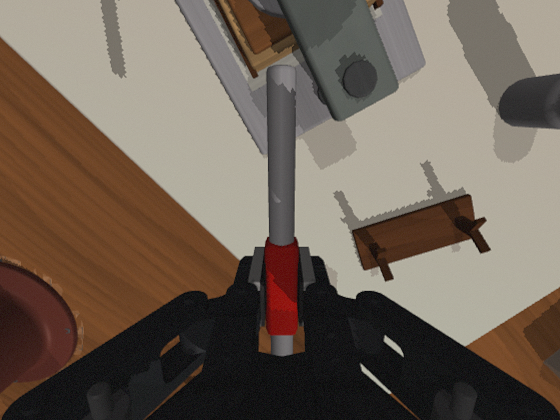

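The bar is held straight, its tip at (281,68); the collar is out of this view. I'll get the collar phase from the fixed cameras via sixfold darkness of the stripes.

```bash
cat >> h.py <<'E'
C=np.array([.590,.0255])
def phase(d,z,c=C):
    a=np.radians(np.arange(0,360,1.));r=np.arange(.026,.041,.001)
    A,Rr=np.meshgrid(a,r);P=np.c_[(c[0]+Rr*np.cos(A)).ravel(),(c[1]+Rr*np.sin(A)).ravel(),np.full(A.size,z)]
    m=proj(d,P).astype(np.float32).reshape(A.shape+(2,))
    g=cv2.remap(d["frame"],m[...,0],m[...,1],cv2.INTER_LINEAR)[...,2].astype(float)
    # arm occlusion check left to the viewer; darkness, sixfold Fourier phase
    k=(255-g).mean(0);k=k-np.convolve(np.r_[k[-30:],k,k[:29]],np.ones(60)/60,"valid")[:360]
    F=(k*np.exp(-6j*a)).sum();return np.degrees(-np.angle(F)/6),abs(F)/np.abs(k).sum()
E
python3 - <<'E'
from h import *
for c in (C,C+[.002,0],C+[0,.002]): print([phase(load(n),.205,c) for n in("top0","scene0")])
d=load("w2")
tip=plane(d,(281,68),.245);b=plane(d,(281.5,240),.245);print(tip,b,np.linalg.norm(tip-b),np.degrees(np.arctan2(*(tip-b)[1::-1])))
t=grab("top","t2");print("now",phase(t,.205),phase(grab("scene","s2"),.205))
E
```

```text
[(np.float64(-15.481007951434169), np.float64(0.7038385335323065)), (np.float64(-15.635716463146169), np.float64(0.5127287374350824))]
[(np.float64(-15.527977355667106), np.float64(0.7152390391344468)), (np.float64(-15.756475019522782), np.float64(0.38193496810727534))]
[(np.float64(-15.374640762731717), np.float64(0.7013157367369318)), (np.float64(-15.776920144524498), np.float64(0.4359948643436726))]
[ 0.52270765 -0.04581124  0.245     ] [ 0.47550929 -0.09762251  0.245     ] 0.07008632496948407 47.66751981052282
now (np.float64(-15.465568002975644), np.float64(0.7049636711557292)) (np.float64(-15.685929868607674), np.float64(0.5136830578901115))
```

```bash
python3 -m pendant '[[[0,0,-0.009,0.017,0.033,-0.07,0],[0,0,-0.009,0.017,0.033,-0.07,0],[0,0,0,0.017,0.033,-0.068,0],[0,0,0,0,0,0,0],[0,0,0,0,0,0,0]]]'
python3 - <<'E'
from h import *
t=grab("top","t3");s=grab("scene","s3")
a=cv2.resize(t["frame"][130:220,220:350],(780,540),interpolation=cv2.INTER_CUBIC)[:300]
b=cv2.resize(s["frame"][190:260,180:310],(560,300),interpolation=cv2.INTER_CUBIC)
a=cv2.resize(t["frame"][130:200,220:350],(560,300),interpolation=cv2.INTER_CUBIC)
cv2.imwrite("pics/c3.png",np.vstack([a,b]))
E
```

```text
time: 6.68
tool_pos: [0.4731, -0.0904, 0.1723]
tool_rot: [0.0, 0.922, -0.388, 0.0]
contact_force: [1.4, -0.7, -2.1]
gripper_width: 0.174
```

View pics/c3.png

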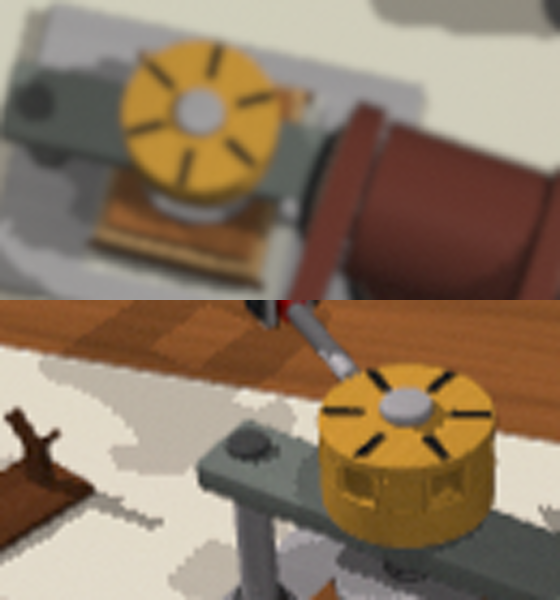

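Scene crop shows the bar pointing at the collar in line with the stripe at (378,380). Check the bar line numerically against the expected axis.

```bash
python3 - <<'E'
from h import *
d=load("s3");f=d["frame"];u=np.array([-.7133,-.7009,0])
tc=np.array([.4731,-.0904,0])
for r in(.065,.075,.085,.095,.1,.105,.11):
    p=np.array([*C,.187])+r*u;uv=proj(d,p)[0]
    n=proj(d,p+[0,0,.01])[0]-uv;n/=np.linalg.norm(n)
    # perpendicular to projected axis
    t=proj(d,p+.01*u)[0]-uv;t/=np.linalg.norm(t);nn=np.array([t[1],-t[0]]); nn*=np.sign(nn@n)
    ks=np.arange(-10,10.1,.5);m=(uv+ks[:,None]*nn).astype(np.float32)[None]
    g=cv2.remap(f,m[...,0],m[...,1],cv2.INTER_LINEAR)[0].astype(int)
    sat=g.max(1)-g.min(1);i=ks[(sat<35)]
    mmpp=10/abs((proj(d,p+[0,0,.01])[0]-uv)@nn)
    print(r,uv.round(1),"off px",i.min() if len(i) else None,i.max() if len(i) else None,"mm/px(z)",mmpp.round(2))
E
```

```text
0.065 [262.  209.1] off px None None mm/px(z) 4.65
0.075 [260.2 206.9] off px -1.5 2.5 mm/px(z) 4.68
0.085 [258.4 204.8] off px -2.0 2.5 mm/px(z) 4.71
0.095 [256.6 202.7] off px -1.5 2.5 mm/px(z) 4.74
0.1 [255.7 201.7] off px -1.5 2.5 mm/px(z) 4.76
0.105 [254.9 200.6] off px -1.5 2.5 mm/px(z) 4.77
0.11 [254.  199.6] off px -1.5 2.5 mm/px(z) 4.79
```

```bash
python3 -m pendant '[[[0,0,0,0.028,0.0275,0,0],[0,0,0,0.028,0.0275,0,0],[0,0,0,0.025,0.0245,0,0],[0,0,0,0,0,0,0]]]'
```

```text
time: 7.28
tool_pos: [0.4935, -0.0696, 0.1718]
tool_rot: [0.0, 0.922, -0.387, -0.0]
contact_force: [-0.8, 0.2, -2.0]
gripper_width: 0.174
```

```bash
python3 -m pendant '[[[0,0,0,0.02,0.0197,0,0],[0,0,0,0.02,0.0197,0,0],[0,0,0,0,0,0,0]]]'
python3 - <<'E'
import numpy as np
C=np.array([.59,.0255])
# swing of the TCP about C from 224.5 deg clockwise in 3.5 deg rows, r .122
r=.122
for th in np.arange(224.5,160,-10.5):
    a,b=np.radians([th,th-10.5]);d=r*np.array([np.cos(b)-np.cos(a),np.sin(b)-np.sin(a)])/.25/3
    print(round(th,1),(C+r*np.array([np.cos(a),np.sin(a)])).round(4),"per row (3 rows)",d.round(4))
E
```

```text
time: 7.65
tool_pos: [0.5033, -0.0599, 0.1718]
tool_rot: [-0.0, 0.922, -0.388, -0.0]
contact_force: [-0.2, 0.6, -1.6]
gripper_width: 0.177
224.5 [ 0.503 -0.06 ] per row (3 rows) [-0.0188  0.0231]
214.0 [ 0.4889 -0.0427] per row (3 rows) [-0.0143  0.0261]
203.5 [ 0.4781 -0.0231] per row (3 rows) [-0.0093  0.0283]
193.0 [ 0.4711 -0.0019] per row (3 rows) [-0.004   0.0295]
182.5 [0.4681 0.0202] per row (3 rows) [0.0014 0.0297]
172.0 [0.4692 0.0425] per row (3 rows) [0.0068 0.029 ]
161.5 [0.4743 0.0642] per row (3 rows) [0.012  0.0272]
```

```bash
python3 -m pendant '[[[0,0,-0.0194,-0.0188,0.0231,-0.0006,0],[0,0,-0.0194,-0.0188,0.0231,-0.0006,0],[0,0,-0.0194,-0.0188,0.0231,-0.0006,0],[0,0,-0.0194,-0.0143,0.0261,-0.0006,0],[0,0,-0.0194,-0.0143,0.0261,-0.0006,0],[0,0,-0.0194,-0.0143,0.0261,-0.0006,0],[0,0,0,0,0,0,0]]]'
python3 - <<'E'
from h import *
print(phase(grab("top"),.205),phase(grab("scene"),.205),manip.state()["ft_torque"])
E
```

```text
time: 8.52
tool_pos: [0.4796, -0.0259, 0.1717]
tool_rot: [0.001, 0.835, -0.55, 0.004]
contact_force: [4.9, -8.1, -4.5]
gripper_width: 0.172
(np.float64(-29.305476755075478), np.float64(0.6570798585406756)) (np.float64(-28.25041434991272), np.float64(0.5544557236297536)) [-1.37736532 -0.66500581 -0.70825642]
```

```bash
python3 -m pendant '[[[0,0,-0.0194,-0.0093,0.0283,-0.0006,0],[0,0,-0.0194,-0.0093,0.0283,-0.0006,0],[0,0,-0.0194,-0.0093,0.0283,-0.0006,0],[0,0,-0.0194,-0.004,0.0295,-0.0006,0],[0,0,-0.0194,-0.004,0.0295,-0.0006,0],[0,0,-0.0194,-0.004,0.0295,-0.0006,0],[0,0,-0.0194,0.0014,0.0297,-0.0006,0],[0,0,-0.0194,0.0014,0.0297,-0.0006,0],[0,0,-0.0194,0.0014,0.0297,-0.0006,0],[0,0,-0.0194,0.0068,0.029,-0.0006,0],[0,0,-0.0194,0.0068,0.029,-0.0006,0],[0,0,-0.0194,0.0068,0.029,-0.0006,0],[0,0,-0.0194,0.010,0.028,-0.0006,0],[0,0,0,0,0,0,0]]]'
cat >> h.py <<'E'
def st(c=C):
    s=manip.state();q=s["tool_rot"];v=s["tool_pos"][:2]-c
    from scipy.spatial.transform import Rotation as R
    M=R.from_quat(np.r_[q[1:],q[0]]).as_matrix()
    print("r",np.hypot(*v).round(4),"ang",(np.degrees(np.arctan2(v[1],v[0]))%360).round(1),"jaw+90+180",((np.degrees(np.arctan2(M[1,0],M[0,0]))+90+180)%360).round(1),"z-axis",M[:,2].round(3),s["contact_force"].round(1),s["ft_torque"].round(2),s["tool_pos"].round(4))
E
python3 - <<'E'
from h import *
st();t=grab("top","t4");s=grab("scene","s4")
print(phase(t,.202),phase(s,.202))
H=hsv(s)
b=cv2.resize(s["frame"][180:270,170:320],(780,468),interpolation=cv2.INTER_CUBIC)
cv2.imwrite("pics/c4.png",b)
E
```

```text
time: 10.38
tool_pos: [0.4769, 0.0683, 0.1691]
tool_rot: [-0.002, -0.558, 0.83, -0.003]
contact_force: [-0.5, -11.1, -1.6]
gripper_width: 0.171
r 0.1209 ang 159.3 jaw+90+180 157.8 z-axis [-0.001 -0.007 -1.   ] [ -0.5 -11.1  -1.6] [-1.6   0.06 -0.75] [0.4769 0.0683 0.1691]
(np.float64(-10.459224660253634), np.float64(0.5790260403821752)) (np.float64(-13.376436690483407), np.float64(0.45020158816032674))
```

View pics/c4.png

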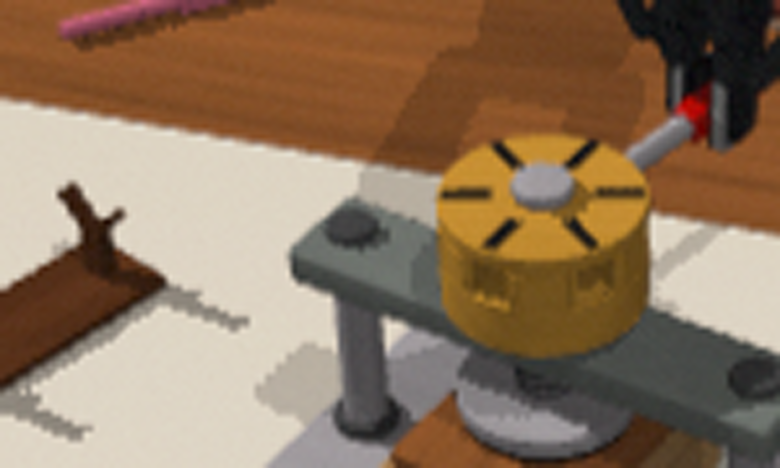

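The first swing turned the collar by about 56°. Ease back, withdraw, and check.

```bash
python3 -m pendant '[[[0,0,0.011,-0.006,-0.015,0,0],[0,0,0.011,-0.006,-0.015,0,0],[0,0,0,-0.05,0.017,0,0],[0,0,0,-0.05,0.017,0,0],[0,0,0,-0.05,0.017,0,0],[0,0,0,-0.04,0.0135,0,0],[0,0,0,0,0,0,0]]]'
python3 - <<'E'
from h import *
st();t=grab("top","t5");s=grab("scene","s5");w=grab("wrist","w5")
for z in(.199,.203): print(phase(t,z),phase(s,z))
# bar direction in wrist view: centreline of bright-grey bar rows above the grip, rays on plane
zb=manip.state()["tool_pos"][2]+.0153
g=w["frame"][60:245,225:340];cv2.imwrite("pics/w5c.png",g)
H=hsv(w);red=((H[...,0]<6)|(H[...,0]>174))&(H[...,1]>150)&(H[...,2]>60)
print([(b[0],b[1],b[2]) for b in blobs(red,200)][:3], [(b[0],b[1],b[2]) for b in blobs((lambda H:((H[...,0]<6)|(H[...,0]>174))&(H[...,1]>150)&(H[...,2]>60))(hsv(load("w2"))),200)][:3])
cv2.imwrite("pics/c5.png",np.hstack([cv2.resize(w["frame"],(400,300)),cv2.resize(s["frame"][170:260,210:330],(400,300),interpolation=cv2.INTER_CUBIC)]))
E
```

```text
time: 11.35
tool_pos: [0.4257, 0.0801, 0.1689]
tool_rot: [0.0, -0.588, 0.809, -0.0]
contact_force: [0.4, 0.6, -2.8]
gripper_width: 0.173
r 0.1732 ang 161.6 jaw+90+180 162.0 z-axis [ 0.  0. -1.] [ 0.4  0.6 -2.8] [ 0.   -0.05 -0.01] [0.4257 0.0801 0.1689]
(np.float64(-12.947459375081094), np.float64(0.6803855281659965)) (np.float64(-15.201680196229129), np.float64(0.09750041562534453))
(np.float64(-12.933716829420055), np.float64(0.7058797090541474)) (np.float64(-13.319390419053668), np.float64(0.5403969826888873))
[(np.int32(2806), array([281.5, 288.1]), array([265, 238,  34,  97], dtype=int32))] [(np.int32(2836), array([281.3, 288.3]), array([265, 239,  34,  96], dtype=int32))]
```

View pics/c5.png

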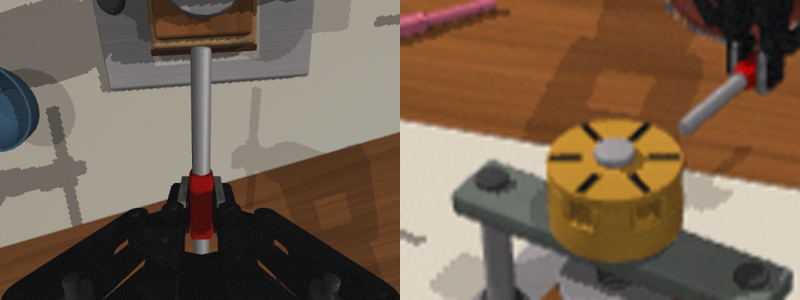

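Bar still square in the jaws; collar phase −13° (turned 57.5°), holes at 167° and 227°. Move on to the 227° hole.

```bash
python3 -m pendant '[[[0,0,0.0301,-0.0108,-0.0648,0,0],[0,0,0.0301,-0.0108,-0.0648,0,0],[0,0,0.0301,-0.0108,-0.0648,0,0],[0,0,0.0301,0.0071,-0.0652,0,0],[0,0,0.0301,0.0071,-0.0652,0,0],[0,0,0.0301,0.0071,-0.0652,0,0],[0,0,0.0301,0.0252,-0.0605,0,0],[0,0,0.0301,0.0252,-0.0605,0,0],[0,0,0.0301,0.0252,-0.0605,0,0],[0,0,0.0301,0.0411,-0.0508,0,0],[0,0,0.0301,0.0411,-0.0508,0,0],[0,0,0.0301,0.0411,-0.0508,0,0],[0,0,0,0,0,0,0],[0,0,0,0,0,0,0]]]'
python3 -c "
from h import *
st()"
```

```text
time: 13.25
tool_pos: [0.4732, -0.1012, 0.1687]
tool_rot: [-0.0, 0.93, -0.367, -0.0]
contact_force: [-0.7, 1.3, -2.3]
gripper_width: 0.177
r 0.1723 ang 227.3 jaw+90+180 226.9 z-axis [-0.001  0.001 -1.   ] [-0.7  1.3 -2.3] [0.01 0.   0.02] [ 0.4732 -0.1012  0.1687]
```

```bash
python3 -m pendant '[[[0,0,0,0.0278,0.0298,0,0],[0,0,0,0.0278,0.0298,0,0],[0,0,0,0.0278,0.0298,0,0],[0,0,0,0.0278,0.0298,0,0],[0,0,0,0.0268,0.0288,0,0],[0,0,0,0,0,0,0],[0,0,0,0,0,0,0]]]'
python3 -c "
from h import *
st()"
```

```text
time: 14.12
tool_pos: [0.5081, -0.0642, 0.1691]
tool_rot: [-0.0, 0.93, -0.367, 0.0]
contact_force: [0.2, 1.3, -1.4]
gripper_width: 0.174
r 0.1215 ang 227.6 jaw+90+180 227.0 z-axis [ 0.001  0.    -1.   ] [ 0.2  1.3 -1.4] [ 0.16 -0.16  0.  ] [ 0.5081 -0.0642  0.1691]
```

```bash
python3 -m pendant '[[[0,0,-0.0194,-0.0198,0.0221,-0.0006,0],[0,0,-0.0194,-0.0198,0.0221,-0.0006,0],[0,0,-0.0194,-0.0198,0.0221,-0.0006,0],[0,0,-0.0194,-0.0154,0.0254,-0.0006,0],[0,0,-0.0194,-0.0154,0.0254,-0.0006,0],[0,0,-0.0194,-0.0154,0.0254,-0.0006,0],[0,0,-0.0194,-0.0105,0.0278,-0.0006,0],[0,0,-0.0194,-0.0105,0.0278,-0.0006,0],[0,0,-0.0194,-0.0105,0.0278,-0.0006,0],[0,0,-0.0194,-0.0053,0.0292,-0.0006,0],[0,0,-0.0194,-0.0053,0.0292,-0.0006,0],[0,0,-0.0194,-0.0053,0.0292,-0.0006,0],[0,0,-0.0194,0.0001,0.0297,-0.0006,0],[0,0,-0.0194,0.0001,0.0297,-0.0006,0],[0,0,-0.0194,0.0001,0.0297,-0.0006,0],[0,0,-0.0194,0.0055,0.0292,-0.0006,0],[0,0,-0.0194,0.0055,0.0292,-0.0006,0],[0,0,-0.0194,0.0055,0.0292,-0.0006,0],[0,0,-0.0194,0.0108,0.0277,-0.0006,0],[0,0,0,0,0,0,0]]]'
python3 - <<'E'
from h import *
st();print(phase(grab("top"),.2),phase(grab("scene"),.2))
E
```

```text
time: 16.62
tool_pos: [0.4755, 0.0625, 0.1662]
tool_rot: [-0.003, -0.577, 0.817, -0.002]
contact_force: [-4.7, -8.1, 1.9]
gripper_width: 0.178
r 0.1203 ang 162.1 jaw+90+180 160.4 z-axis [-0.003 -0.006 -1.   ] [-4.7 -8.1  1.9] [-1.49  0.57 -0.74] [0.4755 0.0625 0.1662]
(np.float64(-8.39018505450885), np.float64(0.6520046537941763)) (np.float64(-9.985006391232913), np.float64(0.502931127831264))
```

```bash
python3 -m pendant '[[[0,0,0.011,-0.0044,-0.0154,0,0],[0,0,0.011,-0.0044,-0.0154,0,0],[0,0,0,-0.0495,0.0123,0,0],[0,0,0,-0.0495,0.0123,0,0],[0,0,0,-0.0495,0.0123,0,0],[0,0,0,-0.0495,0.0123,0,0],[0,0,0,0,0,0,0]]]'
python3 - <<'E'
from h import *
st();print(phase(grab("top"),.2),phase(grab("scene"),.2))
E
```

```text
time: 17.6
tool_pos: [0.4238, 0.0702, 0.1658]
tool_rot: [0.0, -0.606, 0.795, 0.0]
contact_force: [0.3, 0.9, -2.2]
gripper_width: 0.172
r 0.1721 ang 164.9 jaw+90+180 164.6 z-axis [-0.  0. -1.] [ 0.3  0.9 -2.2] [-0.01  0.01  0.07] [0.4238 0.0702 0.1658]
(np.float64(-10.040918420000295), np.float64(0.7044492624079219)) (np.float64(-9.998025014103627), np.float64(0.5020953049656732))
```

```bash
python3 -m pendant '[[[0,0,0.0303,-0.0079,-0.0645,0.004,0],[0,0,0.0303,-0.0079,-0.0645,0,0],[0,0,0.0303,-0.0079,-0.0645,0,0],[0,0,0.0303,0.0103,-0.0641,0,0],[0,0,0.0303,0.0103,-0.0641,0,0],[0,0,0.0303,0.0103,-0.0641,0,0],[0,0,0.0303,0.0283,-0.0585,0,0],[0,0,0.0303,0.0283,-0.0585,0,0],[0,0,0.0303,0.0283,-0.0585,0,0],[0,0,0.0303,0.0435,-0.0482,0,0],[0,0,0.0303,0.0435,-0.0482,0,0],[0,0,0.0303,0.0435,-0.0482,0,0],[0,0,0,0,0,0,0],[0,0,0,0,0,0,0]]]'
python3 -c "
from h import *
st()"
```

```text
time: 19.45
tool_pos: [0.4803, -0.1066, 0.1669]
tool_rot: [-0.0, 0.94, -0.342, -0.0]
contact_force: [0.1, 0.2, -3.3]
gripper_width: 0.172
r 0.1717 ang 230.3 jaw+90+180 230.0 z-axis [-0.001  0.001 -1.   ] [ 0.1  0.2 -3.3] [ 0.01 -0.    0.02] [ 0.4803 -0.1066  0.1669]
```

```bash
python3 -m pendant '[[[0,0,0,0.0257,0.0306,0,0],[0,0,0,0.0257,0.0306,0,0],[0,0,0,0.0257,0.0306,0,0],[0,0,0,0.0257,0.0306,0,0],[0,0,0,0.0257,0.0306,0,0],[0,0,0,0,0,0,0],[0,0,-0.0194,-0.0209,0.0211,-0.0006,0],[0,0,-0.0194,-0.0209,0.0211,-0.0006,0],[0,0,-0.0194,-0.0209,0.0211,-0.0006,0],[0,0,-0.0194,-0.0167,0.0245,-0.0006,0],[0,0,-0.0194,-0.0167,0.0245,-0.0006,0],[0,0,-0.0194,-0.0167,0.0245,-0.0006,0],[0,0,0,0,0,0,0]]]'
python3 - <<'E'
from h import *
st();print(phase(grab("top"),.199),phase(grab("scene"),.199))
E
```

```text
time: 21.08
tool_pos: [0.4859, -0.037, 0.1672]
tool_rot: [0.001, 0.861, -0.508, 0.004]
contact_force: [5.8, -8.7, -5.2]
gripper_width: 0.173
r 0.1214 ang 211.0 jaw+90+180 208.9 z-axis [ 0.005 -0.006 -1.   ] [ 5.8 -8.7 -5.2] [-1.4  -0.73 -0.82] [ 0.4859 -0.037   0.1672]
(np.float64(-19.47144574047316), np.float64(0.6594314847514867)) (np.float64(-21.481300532026953), np.float64(0.44736850211453727))
```

```bash
python3 -m pendant '[[[0,0,-0.0194,-0.012,0.0272,-0.0006,0],[0,0,-0.0194,-0.012,0.0272,-0.0006,0],[0,0,-0.0194,-0.012,0.0272,-0.0006,0],[0,0,0,0,0,0,0]]]'
python3 - <<'E'
from h import *
st();print(phase(grab("top"),.198),phase(grab("scene"),.198))
E
```

```text
time: 21.68
tool_pos: [0.4766, -0.0169, 0.1666]
tool_rot: [0.002, 0.811, -0.585, 0.004]
contact_force: [4.4, -9.7, -4.5]
gripper_width: 0.174
r 0.1211 ang 200.5 jaw+90+180 198.4 z-axis [ 0.004 -0.007 -1.   ] [ 4.4 -9.7 -4.5] [-1.62 -0.52 -0.8 ] [ 0.4766 -0.0169  0.1666]
(np.float64(26.031996024393102), np.float64(0.4364718376874097)) (np.float64(27.775644545495453), np.float64(0.3946643434635426))
```

```bash
python3 -m pendant '[[[0,0,-0.0194,-0.0075,0.0287,-0.0006,0],[0,0,-0.0194,-0.0065,0.0289,-0.0006,0],[0,0,0,0,0,0,0]]]'
python3 - <<'E'
from h import *
st();print(phase(grab("top"),.198),phase(grab("scene"),.198))
E
```

```text
time: 22.15
tool_pos: [0.4724, -0.0027, 0.1661]
tool_rot: [0.002, 0.774, -0.633, 0.003]
contact_force: [1.9, -10.8, -2.4]
gripper_width: 0.177
r 0.1209 ang 193.5 jaw+90+180 191.4 z-axis [ 0.002 -0.008 -1.   ] [  1.9 -10.8  -2.4] [-1.67 -0.18 -0.84] [ 0.4724 -0.0027  0.1661]
(np.float64(24.276399939219836), np.float64(0.4257534915420774)) (np.float64(21.70890599162827), np.float64(0.41792885453679396))
```

```bash
python3 -m pendant '[[[0,0,-0.0194,-0.004,0.0294,-0.0006,0],[0,0,-0.0194,-0.002,0.0296,-0.0006,0],[0,0,0,0,0,0,0]]]'
python3 - <<'E'
from h import *
st();print(phase(grab("top"),.198),phase(grab("scene"),.198))
E
```

```text
time: 22.62
tool_pos: [0.4701, 0.0109, 0.1656]
tool_rot: [0.004, 0.734, -0.68, 0.003]
contact_force: [-2.3, -14.9, -1.7]
gripper_width: 0.174
r 0.1208 ang 186.9 jaw+90+180 184.4 z-axis [-0.001 -0.01  -1.   ] [ -2.3 -14.9  -1.7] [-2.4   0.28 -1.14] [0.4701 0.0109 0.1656]
(np.float64(18.38721419326086), np.float64(0.5803868482902766)) (np.float64(17.59167277319751), np.float64(0.44227653758135504))
```

```bash
python3 -m pendant '[[[0,0,-0.014,0,0.02,-0.0003,0],[0,0,-0.014,0,0.02,0,0],[0,0,0,0,0,0,0]]]'
python3 - <<'E'
from h import *
st();print(phase(grab("top"),.198),phase(grab("scene"),.198))
E
```

```text
time: 23.1
tool_pos: [0.4694, 0.0194, 0.1653]
tool_rot: [-0.006, -0.702, 0.712, -0.004]
contact_force: [-5.6, -20.0, -1.2]
gripper_width: 0.172
r 0.1208 ang 182.9 jaw+90+180 179.2 z-axis [-0.003 -0.014 -1.   ] [ -5.6 -20.   -1.2] [-3.21  0.73 -1.54] [0.4694 0.0194 0.1653]
(np.float64(18.897036086972054), np.float64(0.638493338036358)) (np.float64(17.614510084526326), np.float64(0.44436404274492797))
```

Collar no longer moves (phase unchanged) while force rises: it is at the stop. Ease back.

```bash
python3 -m pendant '[[[0,0,0.014,0,-0.02,0,0],[0,0,0.014,0,-0.02,0,0],[0,0,0.015,-0.001,-0.022,0,0],[0,0,0,0,0,0,0]]]'
python3 - <<'E'
from h import *
st();print(phase(grab("top"),.198),phase(grab("scene"),.198))
E
```

```text
time: 23.7
tool_pos: [0.4708, 0.0062, 0.1657]
tool_rot: [0.002, 0.75, -0.662, 0.003]
contact_force: [1.0, -9.1, -2.6]
gripper_width: 0.172
r 0.1208 ang 189.2 jaw+90+180 187.1 z-axis [ 0.002 -0.007 -1.   ] [ 1.  -9.1 -2.6] [-1.63 -0.21 -0.8 ] [0.4708 0.0062 0.1657]
(np.float64(18.110545896596538), np.float64(0.5058958445907044)) (np.float64(17.61666559872644), np.float64(0.44379281641046764))
```

```bash
python3 -m pendant '[[[0,0,0.012,0.0035,-0.018,0,0],[0,0,0.012,0.0035,-0.018,0,0],[0,0,0,-0.049,-0.0132,0,0],[0,0,0,-0.049,-0.0132,0,0],[0,0,0,-0.049,-0.0132,0,0],[0,0,0,-0.049,-0.0132,0,0],[0,0,0,0,0,0,0]]]'
python3 - <<'E'
from h import *
st();t=grab("top","t8");s=grab("scene","s8");w=grab("wrist","w8");print(phase(t,.198),phase(s,.198))
p=lambda d,a:cv2.resize(d,a,interpolation=cv2.INTER_CUBIC)
cv2.imwrite("pics/c8.png",np.vstack([np.hstack([p(w["frame"],(400,300)),p(s["frame"][170:260,210:330],(400,300))]),p(s["frame"][210:300,200:360],(800,300)[::1])]))
H=hsv(w);red=((H[...,0]<6)|(H[...,0]>174))&(H[...,1]>150)&(H[...,2]>60);print([(b[0],b[1],b[2]) for b in blobs(red,200)][:1])
E
```

```text
time: 24.68
tool_pos: [0.422, -0.0125, 0.1649]
tool_rot: [-0.0, 0.775, -0.632, 0.0]
contact_force: [0.3, 0.1, -2.4]
gripper_width: 0.175
r 0.1723 ang 192.7 jaw+90+180 191.6 z-axis [ 0.  0. -1.] [ 0.3  0.1 -2.4] [-0.02  0.02  0.05] [ 0.422  -0.0125  0.1649]
(np.float64(17.11588239116717), np.float64(0.7046652341627399)) (np.float64(17.640891347001773), np.float64(0.44181960991293306))
[(np.int32(2796), array([281.6, 288. ]), array([265, 238,  34,  97], dtype=int32))]
```

View pics/c8.png

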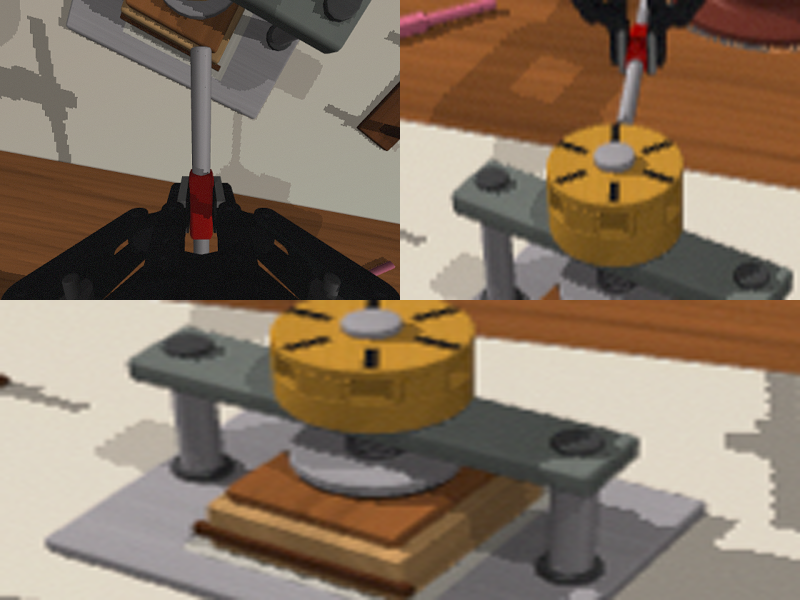

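Wrist and scene views: bar still straight and out of the collar, pad down on the lid, mould in place, collar stripe phase unchanged. Return the bar to hover over its rest.

```bash
python3 -m pendant '[[[0,0,0,0,0,0.08,0],[0,0,0,0,0,0.08,0],[0,0,0,0,0,0.08,0],[0,0,-0.0194,0.0478,-0.1086,0,0],[0,0,-0.0194,0.0478,-0.1086,0,0],[0,0,-0.0194,0.0478,-0.1086,0,0],[0,0,-0.0194,0.0478,-0.1086,0,0],[0,0,-0.0194,0.0478,-0.1086,0,0],[0,0,-0.0194,0.0478,-0.1086,0,0],[0,0,-0.0194,0.0478,-0.1086,0,0],[0,0,-0.0194,0.0478,-0.1086,0,0],[0,0,-0.0194,0.0478,-0.1086,0,0],[0,0,-0.0194,0.0478,-0.1086,0,0],[0,0,0,0,0,0,0],[0,0,0,0,0,0,0]]]'
python3 -c "
from h import *
st()"
```

```text
time: 26.7
tool_pos: [0.5424, -0.2837, 0.2249]
tool_rot: [-0.0, -0.55, 0.835, 0.0]
contact_force: [0.6, -0.2, -2.5]
gripper_width: 0.17
r 0.3128 ang 261.2 jaw+90+180 156.8 z-axis [-0.001  0.001 -1.   ] [ 0.6 -0.2 -2.5] [-0.   -0.02  0.1 ] [ 0.5424 -0.2837  0.2249]
```

Exactly above the pick-up pose; lower 0.178 m in decreasing steps.

```bash
python3 -m pendant '[[[0,0,0,-0.002,0,-0.15,0],[0,0,0,0,0,-0.15,0],[0,0,0,0,0,-0.15,0],[0,0,0,0,0,-0.12,0],[0,0,0,0,0,-0.06,0],[0,0,0,0,0,-0.04,0],[0,0,0,0,0,-0.03,0],[0,0,0,0,0,-0.012,0],[0,0,0,0,0,0,0]]]'
python3 -c "
from h import *
st()"
```

```text
time: 27.82
tool_pos: [0.5422, -0.2842, 0.0476]
tool_rot: [0.0, -0.55, 0.835, -0.0]
contact_force: [0.3, -0.7, -2.4]
gripper_width: 0.173
r 0.3134 ang 261.2 jaw+90+180 156.7 z-axis [ 0.001 -0.    -1.   ] [ 0.3 -0.7 -2.4] [0.02 0.   0.02] [ 0.5422 -0.2842  0.0476]
```

```bash
python3 -m pendant '[[[0,0,0,0,0,-0.004,0],[0,0,0,0,0,-0.004,0],[0,0,0,0,0,-0.002,0],[0,0,0,0,0,0,0]]]'
```

```text
time: 28.32
tool_pos: [0.5423, -0.2842, 0.0457]
tool_rot: [0.0, -0.55, 0.835, -0.0]
contact_force: [-2.8, 1.7, 5.6]
gripper_width: 0.171
```

Seated (force now upward, as at the grasp). Release slowly and retreat.

```bash
python3 -m pendant '[[[0,0,0,0,0,0,0.3],[0,0,0,0,0,0,0.5],[0,0,0,0,0,0,0.7],[0,0,0,0,0,0,0.7],[0,0,0,0,0,0,0.7],[0,0,0,0,0,0.06,0.7],[0,0,0,0,0,0.12,0.7],[0,0,0,0,0,0.16,0.7],[0,0,0,0,0,0.16,0.7],[0,0,0,0,0,0.16,0.7],[0,0,0,0,0,0.16,0.7],[0,0,0,0,0,0,0.7],[0,0,0,0,0,0,0.7]]]'
python3 - <<'E'
from h import *
t=grab("top","t9");s=grab("scene","s9");w=grab("wrist","w9");print(phase(t,.198),phase(s,.198))
H=hsv(w);red=((H[...,0]<6)|(H[...,0]>174))&(H[...,1]>150)&(H[...,2]>60)
b=blobs(red,100)[0];print(b[1],plane(w,b[1],.069))
p=lambda d,a:cv2.resize(d,a,interpolation=cv2.INTER_CUBIC)
cv2.imwrite("pics/c9.png",np.hstack([p(w["frame"],(400,300)),p(s["frame"][190:310,120:280],(400,300))]))
for n in("top","scene"):
    d0,d1=load(n+"0")["frame"],(t if n=="top" else s)["frame"]
    df=cv2.absdiff(d0,d1).max(2)
    for k,P in dict(bowl=(.582,.252,.05),shaker=(.714,-.231,.06),mug=(.73,.26,.05)).items():
        u,v=proj(load(n+"0"),P)[0].astype(int);print(n,k,(u,v),"changed px",(df[v-20:v+20,u-20:u+20]>50).sum())
E
```

```text
time: 29.95
tool_pos: [0.5417, -0.2839, 0.2498]
tool_rot: [0.0, -0.55, 0.835, -0.0]
contact_force: [-0.6, 0.7, -0.3]
gripper_width: 0.699
(np.float64(18.683385476031173), np.float64(0.71662831631939)) (np.float64(17.14091268797271), np.float64(0.4335540837230891))
[281.5 185.6] [ 0.54006376 -0.28298716  0.069     ]
top bowl (np.int64(186), np.int64(174)) changed px 0
top shaker (np.int64(356), np.int64(126)) changed px 0
top mug (np.int64(184), np.int64(123)) changed px 0
scene bowl (np.int64(370), np.int64(286)) changed px 174
scene shaker (np.int64(154), np.int64(279)) changed px 0
scene mug (np.int64(362), np.int64(335)) changed px 0
```

View pics/c9.png

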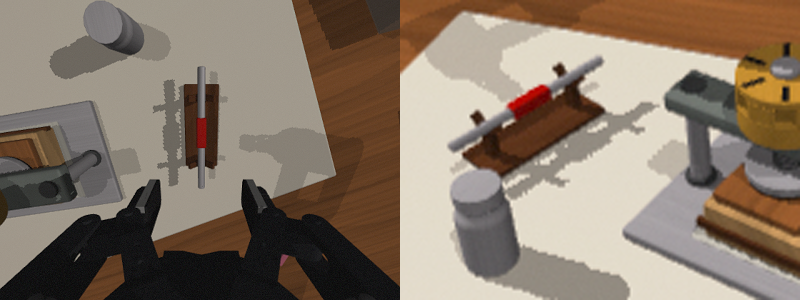

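The wrist view shows the bar back in both saddles, with its grip at the original position to within 1 mm and the gripper clear. Handing in.

```bash
python3 -c "
from plant import manip
print(manip.job_done())"
```

```text
the job is handed in; nothing more can be done
None
```

The collar is clamped against its stop and the bar is back in its rest; I handed the job in at about 30 s of the 72 s allowed. I took three swings of about 57°, 57° and 33° clockwise, drawing the bar fully out of the collar after each one.

- **Stop reached:** on the last few degrees of bar travel the stripes stayed put while the force rose from 15 N to 20 N. Total turn was about 147° (2.57 rad) beyond the unknown starting angle. In the side view the pad sits on the lid, with the mould in place.
- **Bar in its rest:** its grip is within 1 mm of where it started, lying in both saddles with the gripper clear above it.
- **Shaker and mug:** no changed pixels in either view.
- **Bowl:** no change in the top view, but that check window only partly covered it. The side view showed 174 changed pixels near it. I put that down to the arm's shadow, since the arm never went near the bowl, but I did not check further.
- **Small disagreement:** the two cameras differed by about 1.5° on the final stripe angle.

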